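# Mix the marking paint on the vortex mixer and shelve it in its crate

## Robot

A 6-joint arm with a two-finger parallel gripper is mounted at the origin on the work surface. World frame = base frame: x ahead of the robot, y to its left, z up, the work surface at z = 0. Lengths are in m, angles in rad, forces in N, time in s.
With the tool pointing down it reaches from about 0.35 to 0.8 m from the base axis. Payload 7.3 kg.
Tool frame: the origin (TCP) lies at the very end of the fingers, on their centre line; the grasp point (between the pads) lies 19 mm behind it; z points along the fingers, y is the line along which they close (so a half turn about z gives the same grasp; the last joint's range is limited). The gripper opens to 85 mm and grips with 20 to 120 N. Pads are 22 mm wide; open, the fingers measure 114 mm over their backs; the gripper's body (76 mm by 85 mm) begins 54 mm behind the grasp point. The pads swing forward as they close: fully open they stand 13 mm farther back than shut.
Start: joints at [1.148, 0.342, 1.524, -0, 1.275, -0.146], TCP at [0.143, 0.505, 0.231] pointing down, gripper open.
Joint ranges: [-2.53, 2.53], [-0.77, 2.02], [0.04, 2.7], [-1, 4.14], [0.28, 2.66], [-3.11, 3.11]. Speed limits (rad/s): [2.57, 2.57, 3.14, 3.14, 3.14, 3.14].

## Interface

Orientations are given as a unit quaternion [w, x, y, z].
In Python, from bench import sense, grab_frame, job_done gives the robot as it stands. The module is installed in compiled form; this text tells all that it offers.
- The arm moves only by the shell command python3 -m creep 'ROWS' [FORCE]. ROWS is text: rows parted by semicolons, each of 5 numbers parted by spaces: the shift along the tool's x, y, z in m, then the turn about the tool's z in degrees, then the finger opening in m, from 0 to 0.0854. In form: tx ty tz yaw claw; .... A call has 1 to 5 rows; each row is the pose to reach, as a shift and turn from the pose commanded when the call began, along the tool's axes at that moment; what a row does not reach only later rows make up. A row lasts 1/12 s, in which the tool goes at most 41.7 mm and 7.16 degrees, less where a joint would pass 70% of its speed; a pose out of reach is approached as far as the arm can. A call with a gripper value outside its range is refused whole. The fingers move at their own pace and stop on an object; FORCE is the grip in N (left out, the last holds). Time passes only in rows, so rows that repeat a pose let the fingers close. It gives the time, the measured TCP pose, the force, the opening and the grip force at its end, in the units of the state.
- sense(): the state, without advancing time (a new reading comes with each control period).
- grab_frame(name): name is "scene" or "top" or "wrist"; returns a dict with "pixels" (400x640x3 uint8, red, green, blue), "K" (3x3 intrinsics, pixels), "world_to_cam" (4x4, takes a point from world to camera coordinates). Camera axes: x right, y up, looking along -z (the intrinsics and any distortion apply to the point x, -y, -z); pixel columns grow to the right and rows downward; lengths in m; the calibration is good to about 2 mm. A picture is of the moment at which its call begins. There is no depth.
- job_done(): hands the job in; it is judged then, once.
The state is a dict: "t": time; "joint_pos": joint angles; "dq": joint speeds; "joint_efforts": joint torques, N m; "tcp_pos": TCP position; "orientation": TCP orientation; "force": force on the tool from outside, world axes, zero at the start; "ft_torque": the same for the moment, N m; "gripper_width": opening from 0.0 (shut) to 1.0 (fully open); "grip_force": force on a finger pad.
Only numpy, scipy, OpenCV 4.12 (cv2) and the standard library are available. Lean on these libraries where they do the work, as an engineer would, in place of code of your own. Each camera call takes 0.05 s, during which the arm holds its last target. There are 200 camera calls.

## Task

The yellow marking paint standing on the bench has settled. Take the yellow bottle, stand it upright in the rubber cup of the vortex mixer and push it down until the head is fully depressed, without ramming it, and keep hold of it there for two seconds so that it mixes. Then lower it upright to the floor of the empty cell with the yellow disc in the paint crate and let go; leave the other bottles in their cells and the aluminium sleeve where it stands.

Things in the scene. Friction and masses are not known exactly. Their poses are not given: they have to be found in the camera images.
- yellow_bottle: the bottle to mix: round white plastic bottle with yellow label and yellow screw cap, 0.12 to 0.22 kg, standing upright on the bench. 44 mm in diameter from 2 to 83 mm above its base (grip it at 55 to 77 mm), then a shoulder and a cap 33 mm in diameter up to 112 mm. Origin: centre of its underside; z up
- mixer: bench vortex mixer in touch mode, fixed on either side of the bench: grey foot 160 x 130 mm up to 36 mm, motor housing 122 x 108 mm up to 108 mm (its middle 14 mm to the rear), collar up to 112 mm, rubber cup head on top; dial and switch face the robot, a thin cord lies behind. Origin: on the bench below the head's axis; x points to its rear, z up
- pad (a point): centre of the floor of the mixer's round black rubber cup head, on its upper face, 132 mm above the bench when up; z up, and it sinks with the head. The cup is 60 mm wide inside with a flat floor and a lip 4 mm high, 76 mm wide outside
- head (a joint): how far the mixer's sprung head is pressed down, m: 0 up, 0.007 fully depressed against a hard stop. It pushes back with about 5 N at the start and 12 N at the stop, and springs up when let go; the bottle's weight alone does not sink it
- crate: grey plastic crate, fixed on either side of the bench: 143 x 143 mm (155 mm over the rim), 45 mm high, 2 x 2 square cells 64 mm wide, walls and dividers 5 mm thick, dividers 39 mm high, inner floor 5 mm above the bench. Cell centres 34.5 mm from the middle along its x and y. Three cells hold a bottle each, one (which varies) is empty. Origin: centre of its underside; z up
- dot: flat yellow disc 40 mm in diameter stuck to the floor of the empty cell, at the cell's centre, 5 mm above the bench: the place of the yellow bottle. Origin: its centre, on the crate's floor
- red_bottle: bottle like the yellow one with red label and cap, standing in a cell of the crate; stays there. Origin: centre of its underside
- blue_bottle: the same with blue label and cap, standing in a cell of the crate; stays there
- green_bottle: the same with green label and cap, standing in a cell of the crate; stays there
- sleeve: machined aluminium sleeve, an open cup 52 mm in diameter at the top, 42 mm at the foot and 62 mm high, 0.16 kg, standing loose on the bench; stays there. Origin: centre of its underside
There are look-alikes about, which are no part of the job. Leave any orange look-alike of the green_bottle alone.

How it is judged:
By the outcome, as a careful person would: the job done as asked, in the order asked, and still so for the second after the job is handed in, with the robot touching nothing.
It also fails if it takes over 53 s, if anything falls off the work surface, if the arm or the gripper's body presses on something with over 40 N, if the wrist force passes 120 N, or if a joint passes its speed limit or range.

## Working session

There is one attempt and no reset: what is moved stays moved. The work goes in short steps, Python scripts to look and compute and a shell command to move; the robot and the scene stay as the last step left them, time stands still between calls to the robot, and variables do not carry over. Pictures are saved under pics/ and viewed, at most 10 in all, crops included, and the job is handed in when it is done.

```bash
mkdir -p pics; cat > h.py <<'E'
import numpy as np,cv2
from bench import sense,grab_frame,job_done
def grab(n,f=None):
    d=grab_frame(n)
    if f: cv2.imwrite('pics/'+f,d['pixels'][:,:,::-1])
    return d
def ray(d,u,v):
    M=np.array(d['world_to_cam']);K=np.array(d['K']);R=M[:3,:3]
    c=-R.T@M[:3,3];p=np.linalg.solve(K,[u,v,1.]);return c,R.T@np.array([p[0],-p[1],-p[2]])
def onz(d,u,v,z):
    c,r=ray(d,u,v);return c+r*(z-c[2])/r[2]
def proj(d,P):
    q=np.array(d['world_to_cam'])@np.append(P,1.);p=np.array(d['K'])@[q[0],-q[1],-q[2]];return p[:2]/p[2]
E
python3 - <<'E'
from h import *
for n in('scene','top'):
    d=grab(n,n+'1.png');print(n,d['K'],ray(d,320,200), d.keys())
print(sense())
E
```

```text
scene [[370.57015726   0.         318.33153937]
 [  0.         370.57015726 203.11474529]
 [  0.           0.           1.        ]] (array([1.29535374, 0.45942614, 0.70234492]), array([-0.72317447, -0.36393255, -0.58707982])) dict_keys(['pixels', 'K', 'world_to_cam'])
top [[420.17906638   0.         316.51276029]
 [  0.         420.17906638 198.77890534]
 [  0.           0.           1.        ]] (array([0.3587116 , 0.07010945, 1.0583492 ]), array([ 0.21393973,  0.00156336, -0.97688519])) dict_keys(['pixels', 'K', 'world_to_cam'])
{'t': 0.1, 'joint_pos': array([ 1.14801705e+00,  3.42628267e-01,  1.52487449e+00,  2.12725877e-05,
        1.27542439e+00, -1.46003909e-01]), 'dq': array([-5.95737487e-04, -2.25783159e-03, -3.28369657e-03, -4.46924628e-04,
        6.17243440e-04, -3.94626331e-05]), 'joint_efforts': array([ 6.73598170e-04, -4.34452343e+01, -2.46490914e+01, -2.40900781e-04,
        4.65429577e-03, -7.94917923e-06]), 'tcp_pos': array([0.14329141, 0.50471118, 0.23072473]), 'orientation': array([-1.96976232e-04,  1.37949437e-01,  9.90439048e-01, -6.37588949e-04]), 'force': array([0.0470904 , 0.32505813, 0.4279072 ]), 'ft_torque': array([-0.02043245,  0.00751728, -0.01207741]), 'grip_force': 0.0, 'gripper_width': 0.9978995215417317}
```

View pics/scene1.png

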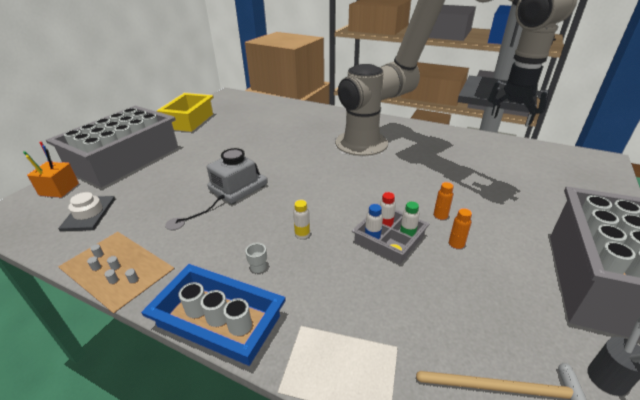

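View pics/top1.png

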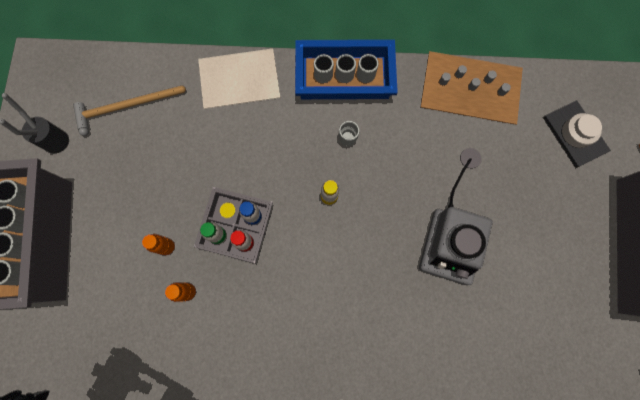

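Scene view: the yellow bottle is at (302,218), the crate at (390,232), the mixer at (235,172) and the sleeve at (257,257). Top view: yellow cap at (330,188), empty cell with the yellow disc at (228,210), mixer cup at (467,241).

Could be taken for the yellow bottle: the yellow disc (228,210), the orange bottles (155,243) and (180,291), and the green bottle (210,231), all top-view pixels. My choice is (330,188), which has a yellow cap, yellow label and white body. I'll check it in a crop.

```bash
cat > m.py <<'E'
from h import *
def blobs(d,lo,hi,roi,amin=30):
    hsv=cv2.cvtColor(d['pixels'],cv2.COLOR_RGB2HSV);m=cv2.inRange(hsv,np.array(lo),np.array(hi))
    k=np.zeros_like(m);x0,y0,x1,y1=roi;k[y0:y1,x0:x1]=255;m&=k
    n,l,s,c=cv2.connectedComponentsWithStats(m)
    return [(s[i].tolist(),c[i],l==i) for i in range(1,n) if s[i][4]>=amin]
E
python3 - <<'E'
from m import *
t=grab('top');s=grab('scene')
a=cv2.resize(t['pixels'][160:270,180:370],None,fx=4,fy=4,interpolation=2)[:, :, ::-1]
b=cv2.resize(s['pixels'][180:270,230:480],None,fx=3,fy=3,interpolation=2)[:, :, ::-1]
c=cv2.resize(t['pixels'][200:290,415:500],None,fx=4,fy=4,interpolation=2)[:, :, ::-1]
W=np.zeros((600,800,3),np.uint8)
a=cv2.resize(a,None,fx=.6,fy=.6);W[:a.shape[0],:a.shape[1]]=a
c=cv2.resize(c,None,fx=.85,fy=.85);W[:c.shape[0],500:500+c.shape[1]]=c
W[310:580,:750]=b
cv2.imwrite('pics/crop1.png',W)
for n,d,z in(('top',t,.112),('scene',s,0)):
  for st,c,_ in blobs(d,(20,120,60),(34,255,255),(190,150,430,300),8):
    print(n,st,c,onz(d,*c,.112)[:2],onz(d,*c,.005)[:2])
for nm,lo,hi in(('g',(50,120,40),(85,255,255)),('b',(100,140,40),(125,255,255)),('r',(0,150,60),(5,255,255))):
  for st,c,_ in blobs(t,lo,hi,(195,180,280,270),20): print(nm,st,c,onz(t,*c,.112)[:2])
hsv=cv2.cvtColor(t['pixels'],cv2.COLOR_RGB2HSV)
for st,c,m in blobs(t,(0,0,0),(179,255,52),(440,215,495,265),60):
  cc=cv2.findContours(m.astype(np.uint8),0,2)[0][0]; e=cv2.fitEllipse(cc) if len(cc)>5 else None
  print('mix',st,c,e,e and onz(t,*e[0],.136)[:2])
E
```

```text
top [323, 180, 15, 15, 180] [329.96666667 187.02777778] [0.59779272 0.04982991] [0.62482469 0.04753699]
top [321, 196, 17, 9, 53] [327.90566038 201.11320755] [0.56415186 0.05331361] [0.58738019 0.05141457]
top [220, 202, 16, 16, 196] [227.0255102 209.7244898] [0.53365061 0.28371199] [0.55343028 0.30786319]
scene [295, 200, 12, 12, 126] [300.41269841 205.5       ] [0.61251218 0.05708238] [ 0.48874717 -0.01584242]
scene [294, 224, 16, 12, 129] [301.70542636 230.34108527] [0.70035568 0.10839806] [0.5925123  0.04477423]
scene [391, 244, 11, 6, 33] [396.42424242 246.27272727] [0.6572238  0.33316937] [0.54156277 0.31028533]
g [200, 222, 16, 15, 174] [207.45977011 229.45402299] [0.48618993 0.32395613]
g [215, 231, 11, 13, 37] [222.         237.59459459] [0.46916803 0.28924284]
b [240, 201, 14, 15, 164] [246.42682927 208.4695122 ] [0.53855941 0.23948503]
b [251, 215, 10, 9, 20] [256.85 220.4 ] [0.51195616 0.21349259]
r [230, 230, 16, 16, 179] [237.48603352 237.47486034] [0.47099949 0.2542869 ]
r [244, 239, 9, 12, 26] [249.69230769 245.84615385] [0.45336014 0.22521984]
mix [440, 215, 6, 22, 77] [441.62337662 222.61038961] ((441.2665100097656, 221.47592163085938), (4.944113731384277, 37.37129211425781), 12.38757610321045) [ 0.52390995 -0.19965276]
mix [450, 225, 36, 34, 391] [466.07161125 241.94117647] ((467.1257629394531, 241.3798065185547), (32.761146545410156, 35.63008117675781), 102.70157623291016) [ 0.48206202 -0.25557997]
mix [440, 257, 25, 8, 92] [449.70652174 261.42391304] ((456.71441650390625, 264.4987487792969), (5.4106035232543945, 38.704437255859375), 109.48541259765625) [ 0.43060553 -0.23132401]
```

View pics/crop1.png

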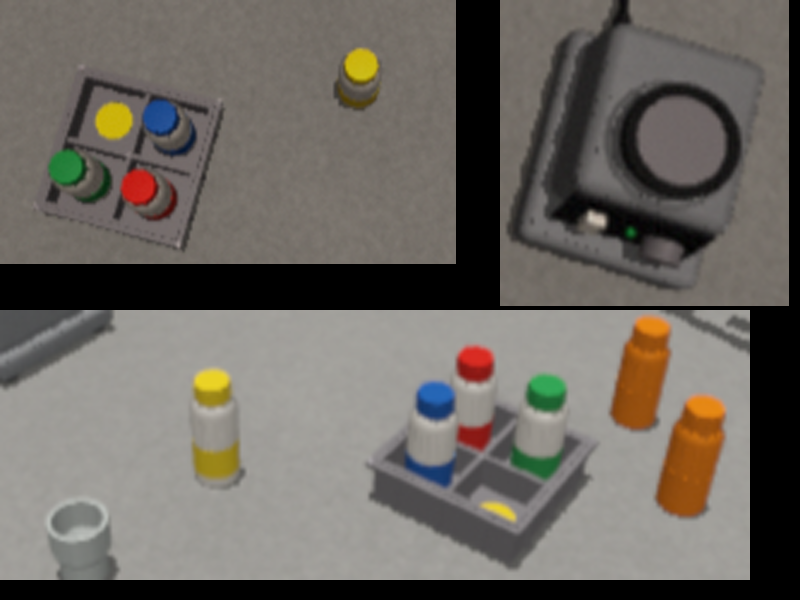

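The crop confirms the choice: at (330,188) in the top view there's a white bottle with a yellow cap and label. The other candidates are the flat disc, all-orange bottles and the crate bottles. I'll move above it.

```bash
cat > go.py <<'E'
import sys
from h import *
from scipy.spatial.transform import Rotation as R
s=sense();x,y,z,a=map(float,sys.argv[1:5])   # target TCP, finger line angle deg
w,i,j,k=s['orientation'];M=R.from_quat([i,j,k,w]).as_matrix()
cur=np.degrees(np.arctan2(M[1,1],M[0,1]));dy=(cur-a+90)%180-90
print('t %.2f tcp'%s['t'],s['tcp_pos'].round(4),'fy %.1f'%cur,'tilt',M[:2,2].round(4),'shift',(M.T@(np.array([x,y,z])-s['tcp_pos'])).round(4),'yaw %.1f'%dy,'F',s['force'].round(1),'w %.3f g %.1f'%(s['gripper_width'],s['grip_force']),'j6 %.2f'%s['joint_pos'][5])
E
C="python3 -m creep"
python3 -m creep '-0.035 -0.02 0 7 0.0854; -0.07 -0.04 0 14 0.0854; -0.105 -0.06 0 21 0.0854; -0.14 -0.078 0 28 0.0854; -0.14 -0.078 0 28 0.0854' 60
python3 go.py 0.598 0.049 0.21 32
```

```text
t: 0.62
tcp_pos: [0.2609, 0.3878, 0.2313]
orientation: [0.001, 0.379, 0.925, -0.001]
force: [-0.0, 1.0, 0.9]
gripper_width: 0.999
grip_force: 0.0
t 0.62 tcp [0.2609 0.3878 0.2313] fy 45.5 tilt [ 0.0017 -0.0019] shift [-0.4779 -0.0052  0.0225] yaw 13.5 F [-0.   1.   0.9] w 0.999 g 0.0 j6 0.02
```

```bash

python3 -m creep '-0.04 0 0 0 0.0854; -0.08 0 0 0 0.0854; -0.12 0 0 0 0.0854; -0.16 -0.002 0 0 0.0854; -0.20 -0.003 0 0 0.0854' >/dev/null
python3 -m creep '-0.04 0 0.005 0 0.0854; -0.08 0 0.01 0 0.0854; -0.12 0 0.015 0 0.0854; -0.16 -0.002 0.02 0 0.0854; -0.20 -0.003 0.02 0 0.0854' >/dev/null
python3 -m creep '-0.03 0 0 6.5 0.0854; -0.06 0 0 13.5 0.0854; -0.077 0 0 13.5 0.0854; -0.077 0 0 13.5 0.0854; -0.077 0 0 13.5 0.0854' >/dev/null
python3 go.py 0.598 0.049 0.21 32
python3 -c "
from h import *
d=grab('wrist','w1.png');print(ray(d,320,200))
for z in(0,.112):print(proj(d,[.598,.049,z]))
print(sense()['tcp_pos'])
"
```

```text
t 1.87 tcp [0.5966 0.0566 0.2105] fy 32.6 tilt [-0.0014  0.0005] shift [-0.0072 -0.0029  0.0005] yaw 0.6 F [-0.2  0.1 -0.9] w 0.999 g 0.0 j6 -0.60
(array([0.55256849, 0.12411095, 0.35432155]), array([ 0.1725187 , -0.2782225 , -0.94500758]))
[319.5269213  171.46641726]
[318.75897094 204.40048662]
[0.5960245  0.0573617  0.21079269]
```

View pics/w1.png

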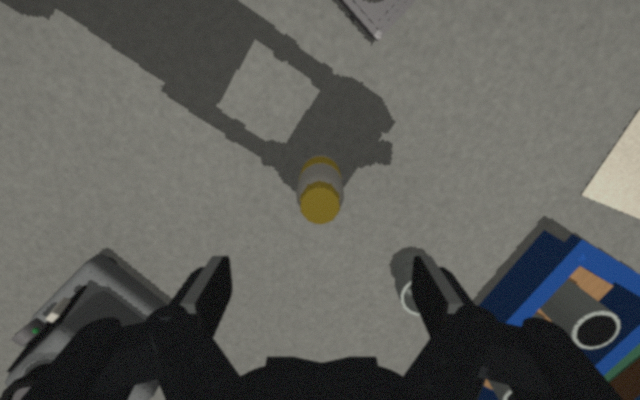

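The wrist view shows the yellow cap at (320,204), against a predicted (319,204), with the sleeve at (410,295) clear of the right finger. I'll descend around the bottle and close.

```bash

python3 -m creep '-0.0075 -0.003 0.01 0 0.0854; -0.0075 -0.003 0.03 0 0.0854; -0.0075 -0.003 0.05 0 0.0854; -0.0075 -0.003 0.07 0 0.0854; -0.0075 -0.003 0.08 0 0.0854' >/dev/null
python3 go.py 0.598 0.049 0.046 32
python3 -m creep '0 0 0.02 0 0.0854; 0 0 0.04 0 0.0854; 0 0 0.06 0 0.0854; 0 0 0.075 0 0.0854; 0 0 0.083 0 0.0854' >/dev/null
python3 -m creep '0 0 0.001 0 0.0854; 0 0 0.001 0 0.0854' >/dev/null
python3 go.py 0.598 0.049 0.046 32
```

```text
t 2.33 tcp [0.596  0.0497 0.1285] fy 32.7 tilt [-0.0042  0.0003] shift [-0.0018  0.0016  0.0825] yaw 0.7 F [-0.5 -0.8  0. ] w 1.000 g 0.0 j6 -0.62
t 2.92 tcp [0.598  0.0493 0.0474] fy 32.7 tilt [-0.0001  0.0001] shift [-0.0002 -0.0002  0.0014] yaw 0.7 F [-0.1 -0.3 -0.5] w 0.998 g 0.0 j6 -0.62
```

```bash

python3 -m creep '0 0 0 0 0.06; 0 0 0 0 0.05; 0 0 0 0 0.046; 0 0 0 0 0.044; 0 0 0 0 0.042' 50 >/dev/null
python3 -m creep '0 0 0 0 0.038; 0 0 0 0 0.036; 0 0 0 0 0.036; 0 0 0 0 0.036; 0 0 0 0 0.036' 50 >/dev/null
python3 go.py 0.598 0.049 0.046 32
python3 -m creep '0 0 0 0 0.036; 0 0 0 0 0.036; 0 0 0 0 0.036; 0 0 0 0 0.036; 0 0 0 0 0.036' 50
python3 go.py 0.598 0.049 0.046 32
python3 -c "
from h import *
grab('wrist','w2.png')"
```

```text
t 3.75 tcp [0.5988 0.0491 0.0484] fy 32.6 tilt [0.0021 0.0001] shift [ 0.0004 -0.0007  0.0024] yaw 0.6 F [-0.5  0.4  5. ] w 0.504 g 49.8 j6 -0.62
t: 4.17
tcp_pos: [0.5988, 0.049, 0.0484]
orientation: [0.001, 0.48, 0.877, 0.001]
force: [0.1, 0.7, 6.1]
gripper_width: 0.501
grip_force: 49.8
t 4.17 tcp [0.5988 0.049  0.0484] fy 32.6 tilt [0.0021 0.0001] shift [ 0.0004 -0.0007  0.0024] yaw 0.6 F [0.1 0.7 6.1] w 0.501 g 49.8 j6 -0.62
```

View pics/w2.png

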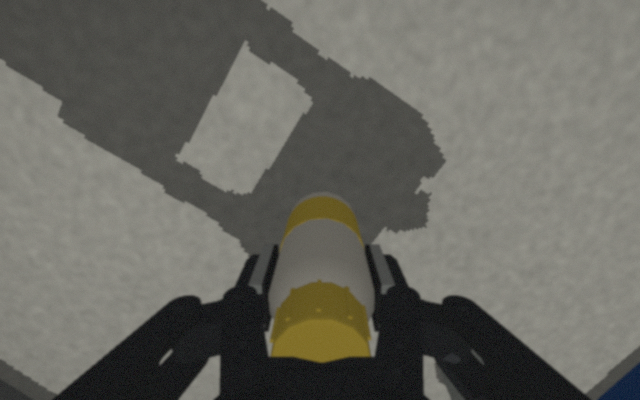

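The wrist view shows the bottle held between the pads, upright, with the cap at (320,320). I'll lift it and go to the mixer.

```bash

python3 -m creep '0 0 -0.01 0 0.036; 0 0 -0.03 0 0.036; 0 0 -0.055 0 0.036; 0 0 -0.08 0 0.036; 0 0 -0.1 0 0.036' >/dev/null
python3 -m creep '0 0 -0.025 0 0.036; 0 0 -0.05 0 0.036; 0 0 -0.075 0 0.036; 0 0 -0.09 0 0.036; 0 0 -0.1 0 0.036' 
python3 go.py 0.482 -0.2555 0.25 32
python3 -c "
from h import *
d=grab('scene','s2.png');im=d['pixels'][100:300,160:460,::-1];cv2.imwrite('pics/s2.png',cv2.resize(im,None,fx=2.5,fy=2.5))"
```

```text
t: 5.05
tcp_pos: [0.5983, 0.0489, 0.2498]
orientation: [0.001, 0.48, 0.877, 0.001]
force: [0.2, 0.4, -2.5]
gripper_width: 0.502
grip_force: 51.1
t 5.05 tcp [0.5983 0.0489 0.2498] fy 32.6 tilt [ 0.0025 -0.0001] shift [-0.1936 -0.2621 -0.0005] yaw 0.6 F [ 0.2  0.4 -2.5] w 0.502 g 51.1 j6 -0.62
```

View pics/s2.png

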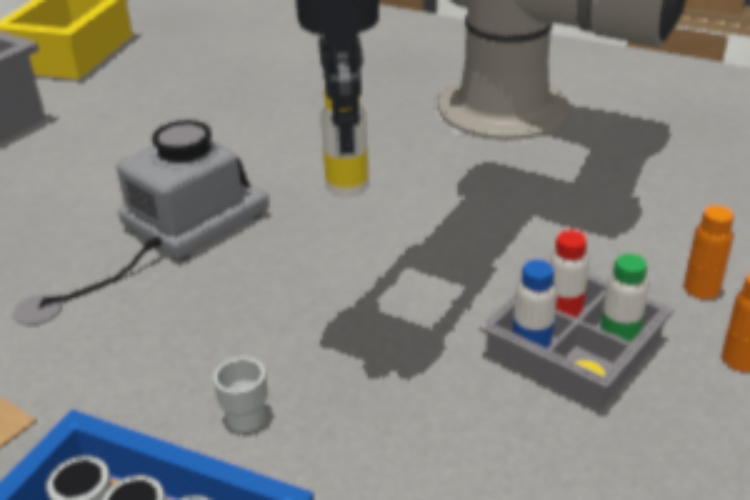

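The scene view shows the bottle held upright at crop pixel (345,150), with the cup at (182,135).

```bash

python3 -m creep '-0.012 -0.016 0 0 0.036; -0.03 -0.04 0 0 0.036; -0.05 -0.068 0 0 0.036; -0.07 -0.095 0 0 0.036; -0.09 -0.122 0 0 0.036' >/dev/null
python3 -m creep '-0.02 -0.027 0 0 0.036; -0.04 -0.054 0 0 0.036; -0.06 -0.081 0 0 0.036; -0.08 -0.108 0 0 0.036; -0.095 -0.13 0 0 0.036' >/dev/null
python3 -m creep '-0.006 -0.008 0 0 0.036; -0.008 -0.01 0 0 0.036; -0.008 -0.01 0 0 0.036' >/dev/null
python3 go.py 0.482 -0.2555 0.25 32
python3 - <<'E'
from h import *
print(sense()['tcp_pos'])
W=np.zeros((600,800,3),np.uint8)
d=grab('scene');W[:280,:400]=cv2.resize(d['pixels'][110:215,170:320,::-1],(400,280))
w=grab('wrist');W[280:600,:512]=cv2.resize(w['pixels'][...,::-1],(512,320))
cv2.imwrite('pics/c3.png',W)
print(proj(d,[.482,-.2555,.136]),proj(w,[.482,-.2555,.132]))
E
```

```text
t 6.18 tcp [ 0.4813 -0.2548  0.2465] fy 32.6 tilt [-0.001   0.0014] shift [-0.001   0.0002 -0.0035] yaw 0.6 F [-0.6  0.1 -1.8] w 0.505 g 51.3 j6 -1.20
[ 0.48129818 -0.25477137  0.24651542]
[233.40499866 152.45279595] [321.42797784 191.82241757]
```

View pics/c3.png

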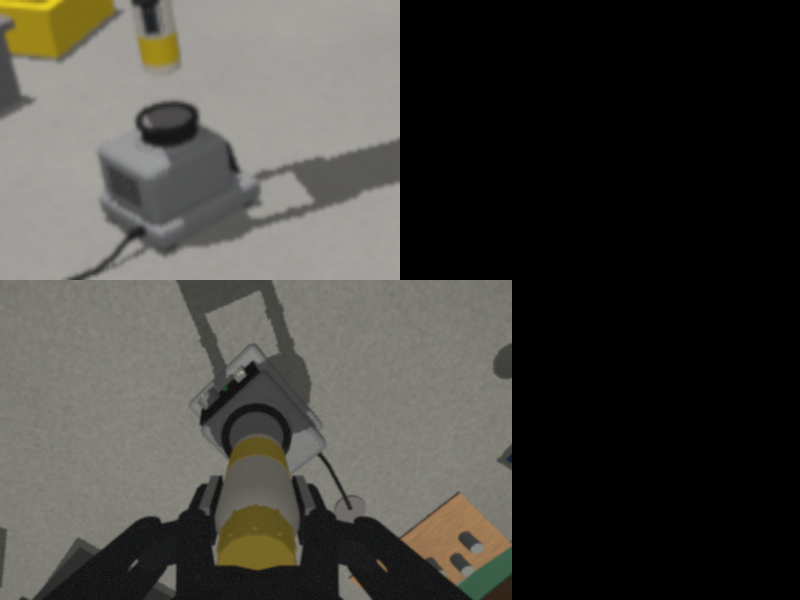

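The scene view puts the cup floor at about (232.7,154.2), as predicted. The wrist view puts the lip ring at about (321,195), near the predicted (321,192). The bottle is centred over the cup, so I'll lower it.

```bash

python3 -m creep '0 0 0.01 0 0.036; 0 0 0.025 0 0.036; 0 0 0.04 0 0.036; 0 0 0.05 0 0.036; 0 0 0.056 0 0.036' >/dev/null
python3 -m creep '0 0 0.001 0 0.036; 0 0 0.002 0 0.036; 0 0 0.002 0 0.036' >/dev/null
python3 go.py 0.482 -0.2555 0.1804 32
python3 -m creep '0 0 0.001 0 0.036; 0 0 0.002 0 0.036; 0 0 0.003 0 0.036; 0 0 0.004 0 0.036; 0 0 0.005 0 0.036' |egrep 'tcp|force'
python3 go.py 0.482 -0.2555 0.1804 32
```

```text
t 6.95 tcp [ 0.482  -0.2549  0.1897] fy 32.7 tilt [ 0.0008 -0.0004] shift [-0.0005 -0.0003  0.0093] yaw 0.7 F [ 0.7  0.4 -1.5] w 0.505 g 51.3 j6 -1.20
tcp_pos: [0.4816, -0.2549, 0.1843]
force: [0.1, 0.5, -1.2]
grip_force: 51.3
t 7.37 tcp [ 0.4816 -0.2549  0.1843] fy 32.6 tilt [ 0.0002 -0.    ] shift [-0.0007  0.      0.0039] yaw 0.6 F [ 0.1  0.5 -1.2] w 0.502 g 51.3 j6 -1.20
```

```bash

python3 -m creep '0 0 0.001 0 0.036; 0 0 0.002 0 0.036; 0 0 0.003 0 0.036; 0 0 0.004 0 0.036; 0 0 0.005 0 0.036' |egrep 'tcp|^force'
python3 -m creep '0 0 0.0005 0 0.036; 0 0 0.001 0 0.036; 0 0 0.0015 0 0.036; 0 0 0.002 0 0.036; 0 0 0.0025 0 0.036' |egrep 'tcp|^force'
python3 go.py 0.482 -0.2555 0.1734 32
```

```text
tcp_pos: [0.4817, -0.255, 0.1796]
force: [-1.4, 1.3, 3.0]
tcp_pos: [0.4817, -0.2549, 0.1771]
force: [-1.5, 0.3, 5.2]
t 8.20 tcp [ 0.4817 -0.2549  0.1771] fy 32.6 tilt [ 0.0005 -0.0003] shift [-0.0007 -0.      0.0037] yaw 0.6 F [-1.5  0.3  5.2] w 0.502 g 51.9 j6 -1.20
```

```bash

python3 -m creep '0 0 0.0005 0 0.036; 0 0 0.001 0 0.036; 0 0 0.0015 0 0.036; 0 0 0.002 0 0.036; 0 0 0.0025 0 0.036' |egrep 'tcp|^force'
python3 -m creep '0 0 0.0003 0 0.036; 0 0 0.0006 0 0.036; 0 0 0.0008 0 0.036; 0 0 0.001 0 0.036; 0 0 0.001 0 0.036' |egrep 'tcp|^force'
python3 go.py 0.482 -0.2555 0.1734 32
```

```text
tcp_pos: [0.4817, -0.255, 0.1749]
force: [-1.7, 2.0, 7.1]
tcp_pos: [0.4817, -0.255, 0.1741]
force: [-1.8, 1.5, 8.5]
t 9.03 tcp [ 0.4817 -0.255   0.1741] fy 32.6 tilt [ 0.0008 -0.0006] shift [-0.0006 -0.      0.0007] yaw 0.6 F [-1.8  1.5  8.5] w 0.503 g 52.1 j6 -1.20
```

```bash

for i in 1 ; do
python3 -m creep '0 0 0.0003 0 0.036; 0 0 0.0006 0 0.036; 0 0 0.0008 0 0.036; 0 0 0.001 0 0.036; 0 0 0.001 0 0.036' |egrep 'tcp|^force'
done
python3 -m creep '0 0 0.0003 0 0.036; 0 0 0.0005 0 0.036; 0 0 0.0005 0 0.036; 0 0 0.0005 0 0.036; 0 0 0.0005 0 0.036' |egrep 'tcp|^force'
```

```text
tcp_pos: [0.4817, -0.255, 0.1733]
force: [-2.9, 1.3, 9.9]
tcp_pos: [0.4818, -0.255, 0.1733]
force: [-3.5, 1.2, 13.0]
```

Force is rising while position holds at 0.1733, so the head is on its stop. I'll press slightly more and hold for over 2 s.

```bash

python3 -m creep '0 0 0.0003 0 0.036; 0 0 0.0006 0 0.036; 0 0 0.0006 0 0.036; 0 0 0.0006 0 0.036; 0 0 0.0006 0 0.036' |egrep 'tcp|^force'
for i in 1 2 3 4 5 6; do python3 -m creep '0 0 0 0 0.036; 0 0 0 0 0.036; 0 0 0 0 0.036; 0 0 0 0 0.036; 0 0 0 0 0.036' |egrep '^t:|tcp|^force'; done
python3 go.py 0.482 -0.2555 0.25 32
```

```text
tcp_pos: [0.4818, -0.255, 0.1732]
force: [-4.3, 3.1, 17.2]
t: 10.7
tcp_pos: [0.4819, -0.2551, 0.1732]
force: [-4.1, 2.8, 16.7]
t: 11.12
tcp_pos: [0.4818, -0.255, 0.1732]
force: [-4.6, 3.0, 17.0]
t: 11.53
tcp_pos: [0.4818, -0.2551, 0.1732]
force: [-4.8, 3.0, 16.6]
t: 11.95
tcp_pos: [0.4818, -0.2551, 0.1732]
force: [-4.2, 2.9, 15.4]
t: 12.37
tcp_pos: [0.4819, -0.255, 0.1732]
force: [-3.9, 2.3, 16.2]
t: 12.78
tcp_pos: [0.4818, -0.2551, 0.1732]
force: [-5.5, 2.9, 16.4]
t 12.78 tcp [ 0.4818 -0.2551  0.1732] fy 32.7 tilt [ 0.0017 -0.0015] shift [-0.0006 -0.     -0.0768] yaw 0.7 F [-5.5  2.9 16.4] w 0.499 g 52.9 j6 -1.20
```

Held at the stop for about 3 s. Now I'll lift and carry it to the crate.

```bash

python3 -m creep '0 0 -0.005 0 0.036; 0 0 -0.015 0 0.036; 0 0 -0.03 0 0.036; 0 0 -0.05 0 0.036; 0 0 -0.07 0 0.036' >/dev/null
python3 -m creep '0 0 -0.005 0 0.036; 0 0 -0.005 0 0.036' >/dev/null
python3 go.py 0.5534 0.3079 0.25 32
```

```text
t 13.37 tcp [ 0.4822 -0.2552  0.2472] fy 32.6 tilt [ 0.0024 -0.0015] shift [ 0.4358  0.3637 -0.0034] yaw 0.6 F [-0.5 -0.8 -2.9] w 0.504 g 51.3 j6 -1.20
```

```bash

python3 -m creep '0.012 0.01 0 0 0.036; 0.036 0.03 0 0 0.036; 0.06 0.05 0 0 0.036; 0.085 0.071 0 0 0.036; 0.11 0.092 0 0 0.036' >/dev/null
python3 -m creep '0.025 0.021 0 0 0.036; 0.05 0.042 0 0 0.036; 0.075 0.063 0 0 0.036; 0.1 0.084 0 0 0.036; 0.125 0.105 0 0 0.036' >/dev/null
python3 -m creep '0.025 0.021 0 0 0.036; 0.05 0.042 0 0 0.036; 0.075 0.063 0 0 0.036; 0.1 0.084 0 0 0.036; 0.125 0.105 0 0 0.036' >/dev/null
python3 -m creep '0.025 0.021 0 0 0.036; 0.045 0.037 0 0 0.036; 0.065 0.053 0 0 0.036; 0.075 0.062 0 0 0.036; 0.075 0.062 0 0 0.036' >/dev/null
python3 -m creep '0 0 0 0 0.036; 0 0 0 0 0.036' >/dev/null
python3 go.py 0.5534 0.3079 0.25 32
python3 - <<'E'
from h import *
W=np.zeros((600,800,3),np.uint8)
d=grab('scene');W[:280,:400]=cv2.resize(d['pixels'][150:270,340:511,::-1],(400,280))
w=grab('wrist');W[280:600,:512]=cv2.resize(w['pixels'][...,::-1],(512,320))
cv2.imwrite('pics/c4.png',W)
print(proj(w,[.5534,.3079,.005]),proj(w,[*sense()['tcp_pos'][:2],.005]))
E
```

```text
t 15.20 tcp [0.5531 0.3069 0.2449] fy 32.6 tilt [-0.002  -0.0012] shift [ 0.0007  0.0008 -0.0051] yaw 0.6 F [-0.4 -0.8 -2.1] w 0.503 g 51.3 j6 -0.18
[322.70477504 159.025634  ] [322.17519963 159.93475834]
```

View pics/c4.png

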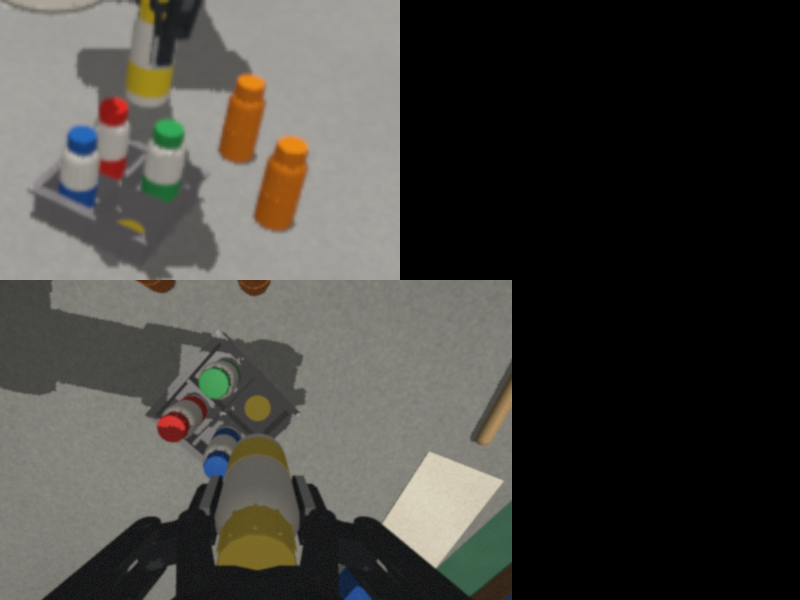

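The wrist view shows the disc at (322,160), against a predicted (322.7,159). The bottle is above the empty cell and the fingers are clear of the neighbours. I'll lower it.

```bash

python3 -m creep '0.0005 0.0005 0.01 0 0.036; 0.0005 0.0005 0.03 0 0.036; 0.0005 0.0005 0.055 0 0.036; 0.0005 0.0005 0.08 0 0.036; 0.0005 0.0005 0.1 0 0.036' >/dev/null
python3 -m creep '0 0 0.02 0 0.036; 0 0 0.04 0 0.036; 0 0 0.06 0 0.036; 0 0 0.07 0 0.036; 0 0 0.078 0 0.036' >/dev/null
python3 -m creep '0 0 0 0 0.036; 0 0 0 0 0.036' >/dev/null
python3 go.py 0.5534 0.3079 0.0534 32
```

```text
t 16.30 tcp [0.554  0.3084 0.0686] fy 32.6 tilt [0.0006 0.0003] shift [-0.0001 -0.0008  0.0152] yaw 0.6 F [-0.2 -0.1 -1.6] w 0.501 g 51.3 j6 -0.18
```

```bash

python3 -m creep '0 0 0.003 0 0.036; 0 0 0.006 0 0.036; 0 0 0.009 0 0.036; 0 0 0.011 0 0.036; 0 0 0.0125 0 0.036' |egrep 'tcp|^force'
python3 -m creep '0 0 0.0005 0 0.036; 0 0 0.001 0 0.036; 0 0 0.0015 0 0.036; 0 0 0.002 0 0.036; 0 0 0.002 0 0.036' |egrep 'tcp|^force'
python3 go.py 0.5534 0.3079 0.0534 32
```

```text
tcp_pos: [0.5536, 0.3085, 0.0556]
force: [-0.5, 0.2, -2.5]
tcp_pos: [0.5536, 0.3085, 0.0537]
force: [-0.2, 1.1, -1.8]
t 17.13 tcp [0.5536 0.3085 0.0537] fy 32.6 tilt [-0.      0.0001] shift [-0.0004 -0.0005  0.0003] yaw 0.6 F [-0.2  1.1 -1.8] w 0.501 g 51.3 j6 -0.18
```

```bash

python3 -m creep '0 0 0.0003 0 0.036; 0 0 0.0006 0 0.036; 0 0 0.0008 0 0.036; 0 0 0.001 0 0.036; 0 0 0.001 0 0.036' |egrep 'tcp|^force'
python3 go.py 0.5534 0.3079 0.0534 32
```

```text
tcp_pos: [0.5538, 0.3085, 0.0534]
force: [-1.6, -0.1, 5.4]
t 17.55 tcp [0.5538 0.3085 0.0534] fy 32.6 tilt [0.0006 0.0003] shift [-0.0004 -0.0006 -0.    ] yaw 0.6 F [-1.6 -0.1  5.4] w 0.498 g 51.9 j6 -0.18
```

It's on the floor, so I'll release and retreat.

```bash

python3 -m creep '0 0 0 0 0.044; 0 0 0 0 0.047; 0 0 0 0 0.05; 0 0 0 0 0.055; 0 0 0 0 0.065' 20 >/dev/null
python3 -m creep '0 0 0 0 0.07; 0 0 0 0 0.07; 0 0 0 0 0.07; 0 0 0 0 0.07; 0 0 0 0 0.07' |egrep 'tcp|^force|grip'
python3 -m creep '0 0 -0.01 0 0.07; 0 0 -0.025 0 0.07; 0 0 -0.045 0 0.07; 0 0 -0.065 0 0.07; 0 0 -0.09 0 0.07' >/dev/null
python3 -m creep '0 0 -0.03 0 0.07; 0 0 -0.06 0 0.07; 0 0 -0.09 0 0.07; 0 0 -0.09 0 0.07; 0 0 -0.09 0 0.07' 
python3 - <<'E'
from h import *
W=np.zeros((600,800,3),np.uint8)
d=grab('scene');W[:280,:700]=cv2.resize(d['pixels'][140:280,190:540,::-1],(700,280))
w=grab('wrist');W[280:600,:512]=cv2.resize(w['pixels'][...,::-1],(512,320))
cv2.imwrite('pics/c5.png',W)
E
```

```text
tcp_pos: [0.5536, 0.3085, 0.0527]
force: [0.4, -0.1, -0.5]
gripper_width: 0.822
grip_force: 0.0
t: 19.22
tcp_pos: [0.5544, 0.3088, 0.2358]
orientation: [0.002, 0.48, 0.877, 0.002]
force: [0.1, -0.6, -0.3]
gripper_width: 0.819
grip_force: 0.0
```

View pics/c5.png

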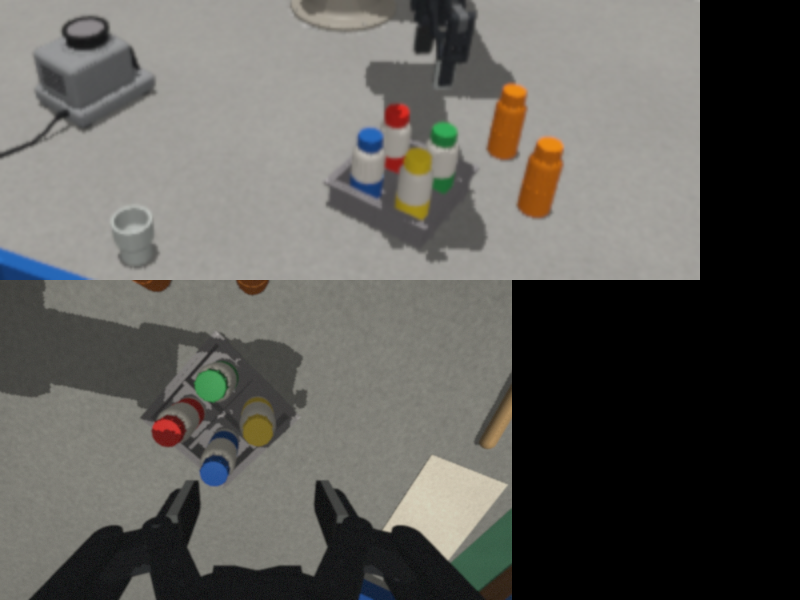

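The view shows the yellow bottle upright in its cell, at crop pixels (415,185) in the scene view and (258,425) in the wrist view. The other bottles and the sleeve haven't moved and the gripper is clear, so I'm handing in.

```bash
python3 -c "
from bench import job_done
print(job_done())"
```

```text
the job is handed in; nothing more can be done
None
```

The yellow bottle was pressed to the mixer's stop and held there for about 3 s, then stood upright in the crate cell with the yellow disc and released; the other bottles and the sleeve weren't disturbed, and the job was handed in at about 19 s of the 53 s allowed.

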